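# Reset the portion screw on the orange fish-food doser

## Task

On the doser with the orange deck, loosen the jam nut by swinging its lever (upright red post) counter-clockwise across to the loose stop, then turn the black screw knob until its white pointer stands over the green mark on the deck, and last swing the lever back to its tight stop so that the setting is locked. Do not touch the blue-decked doser.

Things in the scene. Friction and masses are not known exactly. Their poses are not given: they have to be found in the camera images.
- doser: ORANGE-decked doser, the one to set: flat box fixed to the table, 215 mm (x -105 to 110) by 130 mm (y), deck top at z 50; a steel lip adds 23 mm at the +x end, below z 21. Origin: on the table under the common vertical axis of nut and knob; z up, +x towards the green mark (24 by 14 mm, centre 60 mm from the axis, on the deck), y 90 degrees counter-clockwise of x from above.
- nut (a joint): Brass jam nut on the deck with steel lever (top z 61 mm) ending in an upright red round post: diameter 14, z 53 to 101, 85 mm from the axis; grip at z 80. Value (rad): 0 tight stop, 1.2 loose stop, grows counter-clockwise from above. Lever direction in the doser's frame, counter-clockwise from +x: 2.618 rad + value. Stays where left; friction 0.15 N m (2 N at the post).
- screw (a joint): Black knob above the nut, same axis: disc 48 mm across (z 72 to 80), on it a grip bar 50 long, 14 thick, z 80 to 118; grip across it at z 104. White pointer in line with the bar, to 47 mm from the axis. Value (rad): 0 = pointer over the mark, grows clockwise from above: pointer direction in the doser's frame = -value. Starts -1.3 to -0.6, stops -1.6 and 0.8. Stays; friction 0.06 N m.
- blue_doser: BLUE-decked doser, a bystander with its own lever and knob, not to be touched: otherwise identical to the orange one, same size, origin and axes; its lever and knob may stand anywhere in their travel.

How it is judged:
On the way, in this order (a step that is already met when the one before it is completed fails the run):
1. the jam nut's lever is swung to its loose side (beyond 0.9 rad) (value of joint nut above 0.9 rad), for 0.2 s.
2. with the nut still loose (beyond 0.7 rad) the screw's pointer is brought over the green mark, within 0.2 rad (value of joint nut above 0.7 rad and value of joint screw between -0.2 and 0.2 rad), for 0.2 s.
At the end, for the whole second after the job is handed in: On the orange doser the jam nut's lever is back at its tight stop (within 0.18 rad, about 10 degrees) and the screw's pointer stands over the green mark (within 0.2 rad, about 11 degrees), both at rest (value of joint nut below 0.18 rad and value of joint screw between -0.2 and 0.2 rad and velocity of joint nut between -0.1 and 0.1 rad/s and velocity of joint screw between -0.1 and 0.1 rad/s); the robot touches nothing.
It fails at once if the robot touches the blue-decked doser (more than 2 N) (contact force between any of the arm, the fingers and blue_doser above 2 N).
It also fails if it takes over 58 s, if anything falls off the work surface, if the arm or the gripper's body presses on something with over 40 N, if the wrist force passes 120 N, or if a joint passes its speed limit or range.

## Robot

A 6-joint arm with a two-finger parallel gripper is mounted at the origin on the work surface. World frame = base frame: x ahead of the robot, y to its left, z up, the work surface at z = 0. Lengths are in m, angles in rad, forces in N, time in s.
With the tool pointing down it reaches from about 0.3 to 0.875 m from the base axis. Payload 6.4 kg.
Tool frame: the origin (TCP) lies midway between the tips of the shut fingers; the grasp point (between the pads) lies 19 mm behind it; z points along the fingers, y is the direction in which the jaws open and shut (so a half turn about z gives the same grasp; the last joint's range is limited). The gripper opens to 85 mm and grips with 20 to 120 N. Pads are 22 mm wide; open, the fingers measure 114 mm over their backs; the gripper's body (76 mm by 85 mm) begins 54 mm behind the grasp point. The pads swing forward as they close: fully open they stand 13 mm farther back than shut.
Start: joints at [-1.537, 0.181, 1.607, -0, 1.354, -0.206], TCP at [0.137, -0.559, 0.231] pointing down, gripper open.
Joint ranges: [-2.99, 2.99], [-0.89, 2.07], [0.3, 2.58], [-1.14, 4.28], [0, 2.63], [-3.12, 3.12]. Speed limits (rad/s): [2.57, 2.57, 3.01, 3.14, 3.14, 3.14].

## Interface

Orientations are given as a unit quaternion [w, x, y, z].
In Python, from bench import get_obs, camera, hand_in gives the robot as it stands.
- The arm moves only by the tool drive_tool, never from a script. Its argument "deltas" is a list of rows, each a list of 2 entries, a list of its own where there are three numbers: the shift along the world's x, y, z in m, then the turn about the world's z in rad. A call has 1 to 10 rows; each row shifts and turns the pose as measured when the row begins; what a row does not reach is not made up. A row lasts 1/10 s, in which the tool goes at most 50 mm and 8.59 degrees, less where a joint would pass 70% of its speed; a pose out of reach is approached as far as the arm can. A call is refused whole if a number of a shift passes 0.05 or a number of a turn 0.15, either way. A call with a gripper value outside its range is refused whole. "gripper" is the opening, from 0 (shut) to 1 (fully open), set as the call begins (left out, the last holds). The fingers move at their own pace and stop on an object; the grip force is fixed at half the most. Time passes only in rows, so rows that do not move let the fingers close. It gives the time, the measured TCP pose, the force and the opening at its end, in the units of the state.
- get_obs(): the state, without advancing time (a new reading comes with each control period).
- camera(name): name is "scene" or "top" or "wrist"; returns a dict with "frame" (400x640x3 uint8, red, green, blue), "fx", "fy", "cx", "cy" (pixels), "eye" and "attitude" of the camera in the world. Camera axes: x right, y down, z forward; pixel columns grow to the right and rows downward; lengths in m; the calibration is good to about 2 mm. The wrist camera is an equidistant fisheye: a pixel r from the principal point sees the ray r / f radians off the axis. A picture is of the moment at which its call begins. There is no depth.
- hand_in(): hands the job in, once; it reports no verdict.
The state is a dict: "time_s": time; "q": joint angles; "dq": joint speeds; "joint_efforts": joint torques, N m; "eef_pos": TCP position; "eef_rot": TCP orientation; "wrist_force": force on the tool from outside, world axes, zero at the start; "torque": the same for the moment, N m; "opening": opening from 0.0 (shut) to 1.0 (fully open).
Only numpy, scipy, OpenCV 4.12 (cv2) and the standard library are available. Lean on these libraries where they do the work, as an engineer would, in place of code of your own. Each camera call takes 0.05 s, during which the arm holds its last target.

## Working session

There is one attempt and no reset: what is moved stays moved. The work goes in short steps, Python scripts to look and compute and a tool call to move; the robot and the scene stay as the last step left them, time stands still between calls to the robot, and variables do not carry over. Pictures are saved under pics/ and viewed, and the job is handed in when it is done.

Besides the shell and the picture viewer there is one more tool, called after "Emit:" by a JSON object that holds its "api" and its "payload". drive_tool: Moves the arm, as the interface text tells. Its arguments: {"type":"object","properties":{"deltas":{"type":"array","items":{"type":"array"}},"gripper":{"type":"number"}},"required":["deltas"]}

```bash
mkdir -p pics; cat > h.py <<'E'
import numpy as np, cv2
from scipy.spatial.transform import Rotation as R
from bench import get_obs, camera, hand_in
def att(c):
    a=np.array(c["attitude"],float)
    if a.shape==(3,3): return a
    return R.from_quat([a[1],a[2],a[3],a[0]]).as_matrix()
def px2z(c,u,v,z):
    d=np.array([(u-c["cx"])/c["fx"],(v-c["cy"])/c["fy"],1.0])
    d=att(c)@d; e=np.array(c["eye"]); return e+d*(z-e[2])/d[2]
def proj(c,p):
    q=att(c).T@(np.array(p)-np.array(c["eye"])); return c["cx"]+c["fx"]*q[0]/q[2], c["cy"]+c["fy"]*q[1]/q[2]
E
python3 - <<'E'
from h import *
import pickle
for n in ("top","scene"):
    c=camera(n); pickle.dump(c,open(n+"0.pkl","wb"))
    cv2.imwrite(f"pics/{n}0.png",c["frame"][:,:,::-1])
    print(n,c["fx"],c["fy"],c["cx"],c["cy"],c["eye"],c["attitude"])
o=get_obs(); print(o)
E
```

```text
top 410.55832544022525 410.55832544022525 317.6753882081562 195.39240038666185 [ 0.5280339  -0.00867136  0.82235703] [ 0.01885661 -0.69821434  0.71510936 -0.0275637 ]
scene 391.9111908447114 391.9111908447114 319.5438528054585 201.79046189536615 [ 0.94381486 -0.02161647  0.61230538] [-0.22575226  0.69920447  0.64550989 -0.20848503]
{'time_s': 0.1, 'q': array([-1.53730878e+00,  1.81452709e-01,  1.60788194e+00, -3.60820845e-05,
        1.35380646e+00, -2.06339429e-01]), 'dq': array([ 4.65271239e-04, -1.63025758e-03, -2.34796076e-03,  6.05054976e-04,
        9.69366522e-05, -3.34357210e-04]), 'joint_efforts': array([ 2.32147913e-04, -4.45876908e+01, -3.52238452e+01, -3.54831172e-04,
        4.07188709e-03, -5.85683608e-06]), 'eef_pos': array([ 0.13654957, -0.55805035,  0.23049474]), 'eef_rot': array([-7.72856634e-04,  9.92818225e-01,  1.19630152e-01,  4.92807071e-05]), 'wrist_force': array([-0.28704687,  0.4959222 ,  0.34263772]), 'torque': array([-0.02983818, -0.01317072,  0.04385172]), 'opening': 0.9986299700193635}
```

View pics/top0.png

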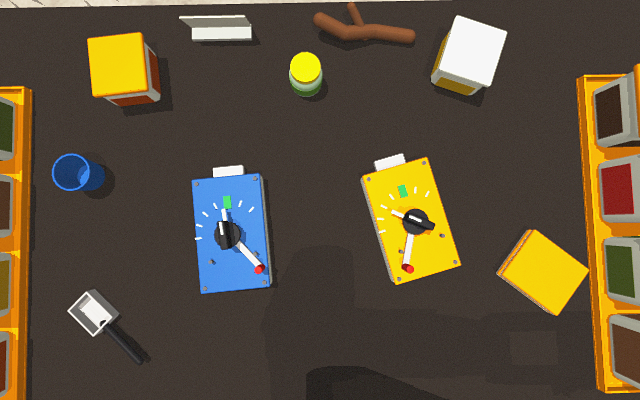

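View pics/scene0.png

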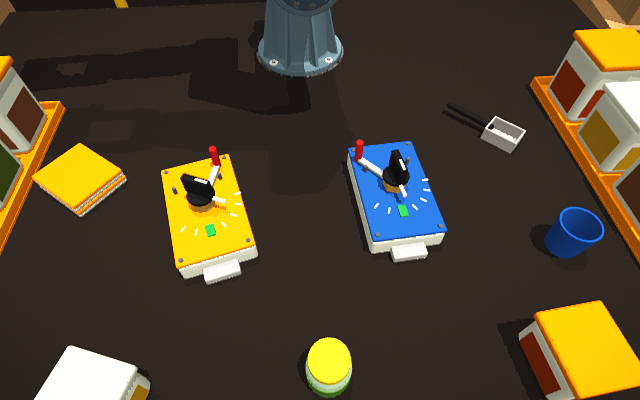

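The top view shows the orange doser at about (411,222), with its post tip near (408,268), its mark near (403,191) and its pointer to the upper left. The blue doser is at about (230,235). I'll enlarge this view.

```bash
python3 - <<'E'
from h import *
import pickle
c=pickle.load(open("top0.pkl","rb")); f=c["frame"][145:295,350:475,::-1]
cv2.imwrite("pics/top0c.png",cv2.resize(f,None,fx=4,fy=4,interpolation=cv2.INTER_CUBIC))
c=pickle.load(open("scene0.pkl","rb")); f=c["frame"][135:295,150:270,::-1]
cv2.imwrite("pics/scene0c.png",cv2.resize(f,None,fx=3.7,fy=3.7,interpolation=cv2.INTER_CUBIC))
E
```

```text
(no output)
```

View pics/top0c.png

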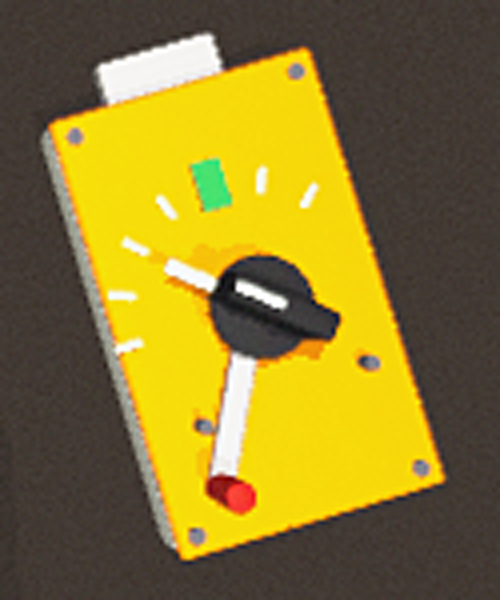

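View pics/scene0c.png

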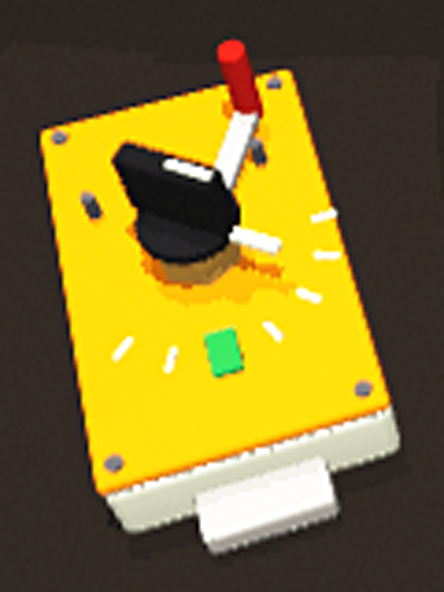

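```bash
python3 - <<'E'
from h import *
import pickle
from scipy.optimize import least_squares
c=pickle.load(open("top0.pkl","rb")); s=pickle.load(open("scene0.pkl","rb"))
T=lambda x,y:(350+x/4-.4,145+y/4-.4); S=lambda x,y:(150+x/3.7-.4,135+y/3.7-.4)
loc=np.array([[110,65],[110,-65],[-105,-65],[-105,65],[60,0]])/1000
tp=[T(50,120),T(308,47),T(443,482),T(185,558),T(211,185)]
# scene: robot side far; +x is toward the camera
sp=[S(388,408),S(100,492),S(42,130),S(292,70),S(224,352)]
for nm,sets in(("top",[(c,tp)]),("scene",[(s,sp)]),("both",[(c,tp),(s,sp)])):
    def W(p,l,z): 
        a=p[2];return np.array([p[0]+np.cos(a)*l[0]-np.sin(a)*l[1],p[1]+np.sin(a)*l[0]+np.cos(a)*l[1],z])
    def res(p): return np.concatenate([np.array(proj(cc,W(p,l,.05)))-q for cc,pp in sets for l,q in zip(loc,pp)])
    r=least_squares(res,[.5,-.2,.2]); p=r.x; print(nm,p,np.abs(r.fun).max())
o=p
post=px2z(c,*T(240,496),.101); d=post[:2]-o[:2]; print("post",post,np.hypot(*d),np.arctan2(d[1],d[0])-o[2]-2.618+2*np.pi)
post=px2z(s,*S(231,47),.101); d=post[:2]-o[:2]; print("post",post,np.hypot(*d),np.arctan2(d[1],d[0])-o[2]-2.618+2*np.pi)
# pointer tip at z? ~ 0.075, in top; knob centre
for z in(.072,.076,.08):
  a=px2z(c,*T(168,265),z);d=a[:2]-o[:2];print("ptr",a,np.hypot(*d),np.arctan2(d[1],d[0])-o[2])
  a=px2z(s,*S(279,244),z);d=a[:2]-o[:2];print("ptr s",a,np.hypot(*d),np.arctan2(d[1],d[0])-o[2])
print("knob c",px2z(c,*T(262,307),.08))
E
```

```text
top [ 0.52638136 -0.19441127  0.26090407] 0.8773524553784569
scene [ 0.52663224 -0.19175221  0.25713795] 1.4974412841518188
both [ 0.52638014 -0.19299484  0.25960744] 2.0868093931687497
post [ 0.44360273 -0.17539644  0.101     ] 0.08462744261900543 6.337690369265674
post [ 0.44128418 -0.17429435  0.101     ] 0.08712652361622375 6.330851299013549
ptr [ 0.5457216  -0.15315439  0.072     ] 0.04428716802430537 0.8592303937330994
ptr s [ 0.54002322 -0.15095151  0.072     ] 0.044201527009179474 0.9974090249659382
ptr [ 0.54562731 -0.15238418  0.076     ] 0.044940838397715926 0.8686027298877932
ptr s [ 0.54301258 -0.14999402  0.076     ] 0.046105409232151284 0.9421191797136519
ptr [ 0.54553302 -0.15161398  0.08      ] 0.04559834302454323 0.8777055580625206
ptr s [ 0.54600193 -0.14903652  0.08      ] 0.04813884770758114 0.8913556040709241
knob c [ 0.52552778 -0.19353256  0.08      ]
```

Emit:
{"api": "drive_tool", "payload": {"deltas": [[[0.03,0.038,0],-0.05],[[0.03,0.038,0],-0.05],[[0.03,0.038,0],-0.05],[[0.03,0.038,0],-0.05],[[0.03,0.038,0],-0.05],[[0.03,0.038,0],-0.05],[[0.03,0.038,0],-0.05],[[0.03,0.038,0],-0.05],[[0.03,0.038,0],-0.05],[[0.03,0.038,0],0]], "gripper": 1}}

```text
time_s: 1.1
eef_pos: [0.4381, -0.1664, 0.2267]
eef_rot: [-0.003, 0.993, -0.121, -0.0]
wrist_force: [-0.7, -1.2, 1.3]
opening: 1.0
```

Emit:
{"api": "drive_tool", "payload": {"deltas": [[[0.003,-0.004,-0.04],0.03],[[0.001,-0.002,-0.04],0],[[0.001,-0.002,-0.015],0],[[0,0,0],0]]}}

```text
time_s: 1.5
eef_pos: [0.4473, -0.1662, 0.1295]
eef_rot: [-0.003, 0.995, -0.098, 0.002]
wrist_force: [-0.7, 0.8, 0.7]
opening: 0.995
```

```bash
python3 - <<'E'
from h import *
o=get_obs();print(o["eef_pos"],o["eef_rot"],o["dq"].round(3))
for n in ("wrist","top"):
    c=camera(n)
    f=c["frame"] if n=="wrist" else cv2.resize(c["frame"][140:300,340:500],None,fx=3.7,fy=3.7)
    cv2.imwrite(f"pics/{n}1.png",f[:,:,::-1])
E
```

```text
[ 0.4473433  -0.16623395  0.12947693] [-0.0026422   0.99517654 -0.09805061  0.00165657] [ 0.013 -0.002  0.004  0.002  0.01   0.001]
```

View pics/wrist1.png

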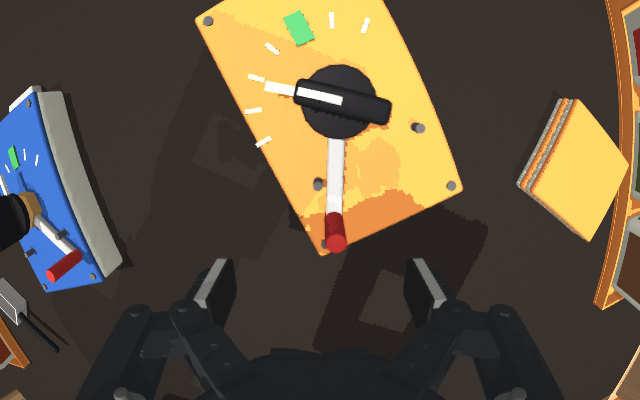

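View pics/top1.png

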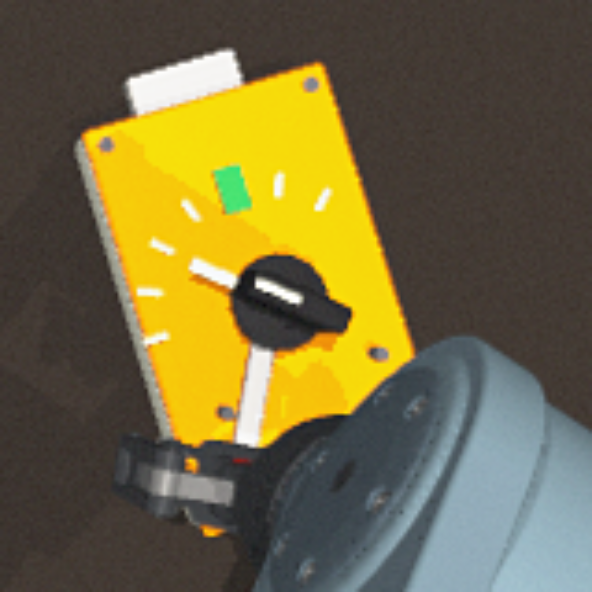

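The wrist view shows the post's top at about (336,243), between the fingers (mid column about 328). The top view matches. I'll measure the post through the fisheye model.

```bash
cat >> h.py <<'E'
def fish(c,u,v,z):
    x=(u-c["cx"])/c["fx"];y=(v-c["cy"])/c["fy"];r=np.hypot(x,y);k=np.sin(r)/r if r>0 else 1
    d=att(c)@np.array([x*k,y*k,np.cos(r)]);e=np.array(c["eye"]);return e+d*(z-e[2])/d[2]
E
python3 - <<'E'
from h import *
c=camera("wrist");print(c["eye"],c["attitude"],c["fx"],c["cx"],c["cy"])
O=np.array([.5265,-.193])
for n,u,v,z in(("post",336,243,.101),("postbase",333,218,.061),("mark",299,28,.05),("knob",340,101,.08),("c1",196,18,.05),("c3",463,187,.05),("c4",322,255,.05)):
    p=fish(c,u,v,z);d=p[:2]-O;a=np.arctan2(d[1],d[0])-.26;print(n,p.round(4),np.hypot(*d).round(4),a.round(3), (np.hypot(*d)*np.array([np.cos(a),np.sin(a)])).round(4))
E
```

```text
[ 0.5283292  -0.1824272   0.27443792] [-0.09825137 -0.62702718  0.76280392  0.12374877] 309.70691628693146 319.5637499740936 201.36427984173315
post [ 0.444  -0.1752  0.101 ] 0.0844 2.669 [-0.0752  0.0384]
postbase [ 0.4452 -0.1749  0.061 ] 0.0833 2.663 [-0.0739  0.0384]
mark [ 0.586  -0.1778  0.05  ] 0.0615 -0.01 [ 0.0615 -0.0006]
knob [ 0.5275 -0.1941  0.08  ] 0.0014 -1.103 [ 0.0006 -0.0013]
c1 [ 0.6162 -0.1041  0.05  ] 0.1263 0.521 [0.1096 0.0629]
c3 [ 0.4459 -0.283   0.05  ] 0.1208 -2.561 [-0.101  -0.0662]
c4 [ 0.4106 -0.1599  0.05  ] 0.1205 2.604 [-0.1035  0.0618]
```

Emit:
{"api": "drive_tool", "payload": {"deltas": [[[-0.003,-0.009,-0.02],0],[[0,0,-0.025],0],[[0,0,-0.018],0],[[0,0,0],0]]}}

```text
time_s: 2.05
eef_pos: [0.4503, -0.1816, 0.0754]
eef_rot: [0.002, 0.995, -0.1, 0.01]
wrist_force: [0.1, -0.7, -0.4]
opening: 1.001
```

Emit:
{"api": "drive_tool", "payload": {"deltas": [[[-0.006,0.006,-0.008],0],[[0,0,0],0],[[0,0,0],0]]}}

```text
time_s: 2.35
eef_pos: [0.4459, -0.177, 0.0707]
eef_rot: [0.004, 0.995, -0.1, 0.013]
wrist_force: [-0.4, -0.7, 0.1]
opening: 1.003
```

Emit:
{"api": "drive_tool", "payload": {"deltas": [[[-0.003,0.003,-0.006],0],[[0,0,0],0],[[0,0,0],0],[[0,0,0],0],[[0,0,0],0],[[0,0,0],0],[[0,0,0],0]], "gripper": 0}}

```text
time_s: 3.05
eef_pos: [0.4438, -0.1744, 0.0664]
eef_rot: [0.005, 0.995, -0.1, 0.014]
wrist_force: [-1.0, -0.3, 0.5]
opening: 0.147
```

Emit:
{"api": "drive_tool", "payload": {"deltas": [[[-0.0014,-0.0084,0],0.1],[[-0.0005,-0.0085,0],0.1],[[0.0003,-0.0085,0],0.1],[[0.0012,-0.0084,0],0.1],[[0.002,-0.0083,0],0.1]]}}

```text
time_s: 3.55
eef_pos: [0.4448, -0.2165, 0.0664]
eef_rot: [0.0, 0.987, 0.158, 0.014]
wrist_force: [0.4, 2.2, 1.4]
opening: 0.145
```

```bash
cat > st.py <<'E'
from h import *
o=get_obs();d=o["eef_pos"][:2]-np.array([.5265,-.193]);r=o["eef_rot"]
print("r",np.hypot(*d).round(4),"nut",((np.arctan2(d[1],d[0])-.26-2.618+np.pi)%(2*np.pi)-np.pi).round(3),"jaw",(2*np.arctan2(r[2],r[1])+np.pi/2).round(3),"lev tangent",(np.arctan2(d[1],d[0])%(2*np.pi)-np.pi/2).round(3),"F",o["wrist_force"].round(1),"T",o["torque"].round(2),"q",o["q"].round(2))
E
python3 st.py
```

```text
r 0.085 nut 0.544 jaw 1.889 lev tangent 1.851 F [0.4 2.2 1.4] T [ 0.28 -0.18 -0.11] q [-0.71  0.21  1.95  0.03  0.96  0.53]
```

Emit:
{"api": "drive_tool", "payload": {"deltas": [[[0.0027,-0.008,0],0.09],[[0.0035,-0.0077,0],0.1],[[0.0043,-0.0073,0],0.1],[[0.005,-0.0069,0],0.1],[[0.0057,-0.0063,0],0.1],[[0.0063,-0.0057,0],0.1],[[0,0,0],0],[[0,0,0],0]]}}

```text
time_s: 4.35
eef_pos: [0.474, -0.2597, 0.0663]
eef_rot: [-0.006, 0.894, 0.448, 0.015]
wrist_force: [-1.3, 0.3, 1.9]
opening: 0.146
```

```bash
python3 st.py
```

```text
r 0.0848 nut 1.168 jaw 2.501 lev tangent 2.475 F [-1.3  0.3  1.9] T [0.18 0.2  0.09] q [-0.74  0.31  1.82  0.04  1.01 -0.12]
```

Emit:
{"api": "drive_tool", "payload": {"deltas": [[[0,0,0],0],[[0,0,0],0],[[0,0,0],0],[[0,0,0],0],[[0,0,0.03],0],[[0,0,0.035],0],[[0,0,0.035],0],[[0.025,0.033,0],0.1],[[0.025,0.033,0],0.1],[[0,0,0],0]], "gripper": 1}}

```text
time_s: 5.35
eef_pos: [0.5227, -0.1913, 0.17]
eef_rot: [-0.007, 0.846, 0.534, 0.013]
wrist_force: [-0.5, 0.5, -0.1]
opening: 0.999
```

```bash
python3 st.py;python3 - <<'E'
from h import *
for n in ("wrist","scene"):
    c=camera(n)
    f=c["frame"] if n=="wrist" else cv2.resize(c["frame"][90:290,140:290],None,fx=3,fy=3)
    cv2.imwrite(f"pics/{n}2.png",f[:,:,::-1])
E
```

```text
r 0.0042 nut -0.151 jaw 2.697 lev tangent 1.156 F [-0.5  0.5 -0.1] T [-0.09 -0.02 -0.02] q [-0.58  0.2   1.72  0.03  1.23 -0.15]
```

View pics/wrist2.png

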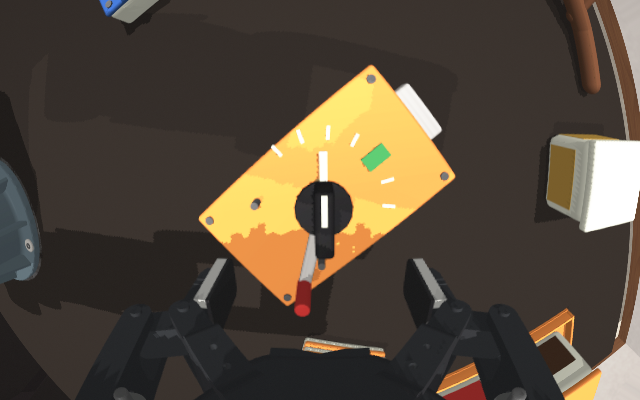

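View pics/scene2.png

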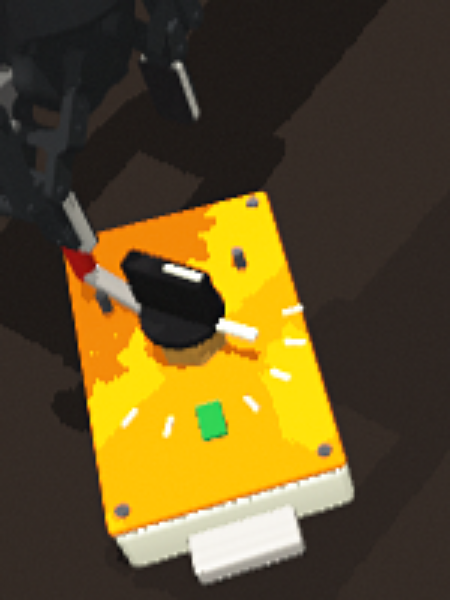

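The lever is now at the loose stop, beside its stub. The pointer at column 323 is in line with the tool, and the bar is centred between the fingers.

Emit:
{"api": "drive_tool", "payload": {"deltas": [[[0.004,-0.002,-0.02],0.01],[[0,0,-0.025],0],[[0,0,-0.02],0],[[0,0,0],0]]}}

```text
time_s: 5.85
eef_pos: [0.5218, -0.1991, 0.1018]
eef_rot: [-0.007, 0.846, 0.533, 0.011]
wrist_force: [-0.0, -0.3, -0.6]
opening: 0.999
```

Emit:
{"api": "drive_tool", "payload": {"deltas": [[[0.005,0.006,-0.01],0.01],[[0.001,0.001,-0.004],0],[[0,0,0],0]]}}

```text
time_s: 6.15
eef_pos: [0.5277, -0.1936, 0.0879]
eef_rot: [-0.007, 0.844, 0.536, 0.011]
wrist_force: [1.2, 0.3, -0.2]
opening: 1.002
```

Emit:
{"api": "drive_tool", "payload": {"deltas": [[[-0.001,0,-0.002],0],[[0,0,0],0],[[0,0,0],0],[[0,0,0],0],[[0,0,0],0],[[0,0,0],0],[[0,0,0],0],[[0,0,0],0]], "gripper": 0}}

```text
time_s: 6.95
eef_pos: [0.5257, -0.1932, 0.0882]
eef_rot: [-0.008, 0.844, 0.536, 0.01]
wrist_force: [-0.7, -0.1, -0.7]
opening: 0.154
```

```bash
python3 st.py
```

```text
r 0.0008 nut 0.509 jaw 2.702 lev tangent 1.816 F [-0.7 -0.1 -0.7] T [-0.05 -0.08 -0.02] q [-0.58  0.32  1.75  0.03  1.07 -0.15]
```

Gripped with almost no side force. The jaw is at 2.70 and has to reach about 1.83, a turn of -0.87.

Emit:
{"api": "drive_tool", "payload": {"deltas": [[[0,0,0],-0.1],[[0,0,0],-0.12],[[0,0,0],-0.12],[[0,0,0],-0.12],[[0,0,0],-0.12],[[0,0,0],-0.12],[[0,0,0],-0.1],[[0,0,0],0],[[0,0,0],0]]}}

```text
time_s: 7.85
eef_pos: [0.5258, -0.1934, 0.0882]
eef_rot: [-0.003, 0.988, 0.151, 0.012]
wrist_force: [-0.7, 0.7, -0.1]
opening: 0.155
```

```bash
python3 st.py
```

```text
r 0.0008 nut 0.796 jaw 1.874 lev tangent 2.103 F [-0.7  0.7 -0.1] T [-0.12  0.03 -0.05] q [-0.58  0.31  1.77  0.02  1.05  0.68]
```

Emit:
{"api": "drive_tool", "payload": {"deltas": [[[0,0,0],-0.045],[[0,0,0],0],[[0,0,0],0]]}}

```text
time_s: 8.15
eef_pos: [0.5258, -0.1934, 0.0882]
eef_rot: [-0.003, 0.991, 0.132, 0.012]
wrist_force: [-1.1, 0.8, -0.2]
opening: 0.153
```

```bash
python3 st.py;python3 - <<'E'
from h import *
for n in ("wrist","scene"):
    c=camera(n)
    f=c["frame"] if n=="wrist" else cv2.resize(c["frame"][90:290,140:290],None,fx=3,fy=3)
    cv2.imwrite(f"pics/{n}3.png",f[:,:,::-1])
E
```

```text
r 0.0008 nut 0.804 jaw 1.835 lev tangent 2.111 F [-1.1  0.8 -0.2] T [-0.09  0.05 -0.07] q [-0.58  0.31  1.77  0.02  1.05  0.72]
```

View pics/wrist3.png

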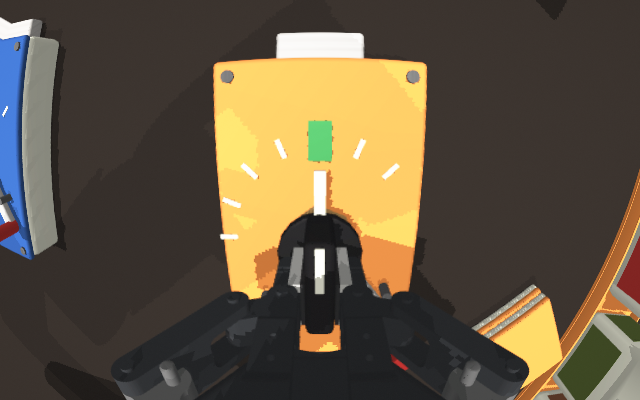

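View pics/scene3.png

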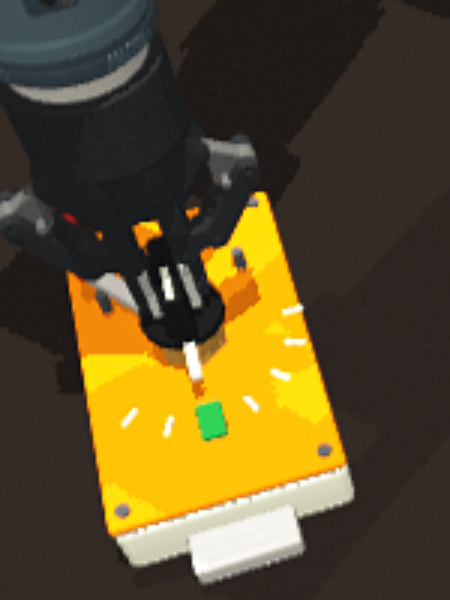

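The pointer is at column 320, in line with the green mark, also at column 320. I'll release, rise and go back to the post.

Emit:
{"api": "drive_tool", "payload": {"deltas": [[[0,0,0],0],[[0,0,0],0],[[0,0,0],0],[[0,0,0],0],[[0,0,0.03],0],[[0,0,0.03],0],[[0,0,0.03],0],[[-0.017,-0.022,0],0.13],[[-0.017,-0.022,0],0.13],[[-0.017,-0.022,0],0.13]], "gripper": 1}}

```text
time_s: 9.25
eef_pos: [0.475, -0.2584, 0.1823]
eef_rot: [-0.004, 0.944, 0.331, 0.011]
wrist_force: [0.2, 0.4, 0.5]
opening: 1.003
```

Emit:
{"api": "drive_tool", "payload": {"deltas": [[[0,0,0],0.13],[[0,0,0],0.13],[[0,0,0],0]]}}

```text
time_s: 9.55
eef_pos: [0.473, -0.2621, 0.1832]
eef_rot: [-0.004, 0.891, 0.454, 0.011]
wrist_force: [-0.1, -0.7, 0.2]
opening: 1.002
```

```bash
python3 st.py;python3 - <<'E'
from h import *
o=get_obs();print(o["eef_pos"])
c=camera("wrist")
cv2.imwrite(f"pics/wrist4.png",c["frame"][:,:,::-1])
import pickle;pickle.dump(c,open("w4.pkl","wb"))
E
```

```text
r 0.0873 nut 1.176 jaw 2.513 lev tangent 2.483 F [-0.1 -0.7  0.2] T [ 0.01  0.03 -0.04] q [-0.74  0.15  1.74  0.02  1.25 -0.12]
[ 0.47304686 -0.26206557  0.1831713 ]
```

View pics/wrist4.png

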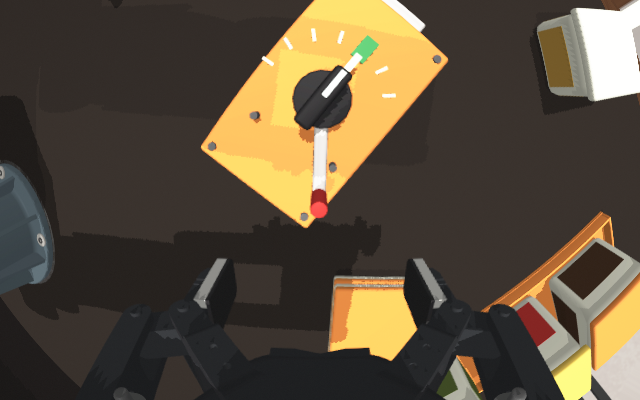

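The post's top is at (319,210), centred between the fingers, and the pointer is on the mark at (365,48). Descending in two stages.

Emit:
{"api": "drive_tool", "payload": {"deltas": [[[0.001,0.002,-0.025],0],[[0,0,-0.025],0],[[0,0,-0.012],0],[[0,0,0],0]]}}

```text
time_s: 10.0
eef_pos: [0.4754, -0.2597, 0.1207]
eef_rot: [-0.003, 0.894, 0.447, 0.011]
wrist_force: [0.9, 0.9, -0.3]
opening: 0.997
```

```bash
python3 - <<'E'
from h import *
import pickle
c=pickle.load(open("w4.pkl","rb"));print(fish(c,319,210,.101),get_obs()["eef_pos"])
E
```

```text
[ 0.47464843 -0.2594451   0.101     ] [ 0.47540706 -0.25971447  0.12073508]
```

Emit:
{"api": "drive_tool", "payload": {"deltas": [[[0,0,-0.02],0],[[0,0,-0.02],0],[[0,0,-0.012],0],[[0,0,0],0]]}}

```text
time_s: 10.4
eef_pos: [0.4778, -0.2608, 0.0707]
eef_rot: [-0.001, 0.895, 0.445, 0.012]
wrist_force: [-0.1, 0.3, -0.3]
opening: 0.997
```

Emit:
{"api": "drive_tool", "payload": {"deltas": [[[-0.003,0.001,-0.004],0],[[0,0,0],0],[[0,0,0],0],[[0,0,0],0],[[0,0,0],0],[[0,0,0],0],[[0,0,0],0],[[0,0,0],0]], "gripper": 0}}

```text
time_s: 11.2
eef_pos: [0.4762, -0.2613, 0.0703]
eef_rot: [0.002, 0.895, 0.445, 0.013]
wrist_force: [0.7, 0.0, 0.2]
opening: 0.142
```

```bash
python3 st.py
```

```text
r 0.0848 nut 1.2 jaw 2.493 lev tangent 2.507 F [0.7 0.  0.2] T [0.13 0.23 0.12] q [-0.73  0.3   1.82  0.03  1.01 -0.1 ]
```

Emit:
{"api": "drive_tool", "payload": {"deltas": [[[-0.0066,0.0054,-0.001],-0.1],[[-0.006,0.006,-0.001],-0.1],[[-0.0054,0.0066,-0.001],-0.1],[[-0.0047,0.0071,0],-0.1],[[-0.004,0.0075,0],-0.1],[[-0.0032,0.0079,0],-0.1]]}}

```text
time_s: 11.8
eef_pos: [0.4464, -0.2214, 0.0703]
eef_rot: [0.007, 0.989, 0.15, 0.012]
wrist_force: [2.2, -0.1, -1.0]
opening: 0.141
```

```bash
python3 st.py
```

```text
r 0.085 nut 0.605 jaw 1.873 lev tangent 1.912 F [ 2.2 -0.1 -1. ] T [ 0.47 -0.18  0.25] q [-0.7   0.21  1.94  0.01  0.97  0.56]
```

Emit:
{"api": "drive_tool", "payload": {"deltas": [[[-0.0024,0.0082,0],-0.09],[[-0.0016,0.0084,0],-0.09],[[-0.0008,0.0085,0],-0.1],[[0.0001,0.0085,0],-0.1],[[0.0009,0.0085,0],-0.1],[[0.0018,0.007,0],-0.08],[[0,0,0],0],[[0,0,0],0]]}}

```text
time_s: 12.6
eef_pos: [0.4444, -0.1722, 0.0703]
eef_rot: [0.012, 0.99, -0.142, 0.011]
wrist_force: [0.2, -0.7, -0.7]
opening: 0.147
```

```bash
python3 st.py
```

```text
r 0.0847 nut 0.016 jaw 1.285 lev tangent 1.323 F [ 0.2 -0.7 -0.7] T [ 0.51 -0.11  0.2 ] q [-0.61  0.17  1.99 -0.02  0.95  1.25]
```

The lever reads 0.016, at the tight stop. I'll release, rise and pull away towards the robot.

Emit:
{"api": "drive_tool", "payload": {"deltas": [[[0,0,0],0],[[0,0,0],0],[[0,0,0],0],[[0,0,0],0],[[0,0,0.025],0],[[0,0,0.035],0],[[0,0,0.04],0],[[-0.02,-0.03,0.02],0],[[-0.02,-0.03,0],0],[[0,0,0],0]], "gripper": 1}}

```text
time_s: 13.6
eef_pos: [0.4032, -0.2325, 0.1958]
eef_rot: [0.013, 0.99, -0.14, 0.011]
wrist_force: [-1.2, 0.8, 0.1]
opening: 0.998
```

```bash
python3 - <<'E'
from h import *
o=get_obs();print(o["eef_pos"],o["wrist_force"].round(1),o["time_s"])
for n in ("wrist","top"):
    c=camera(n)
    f=c["frame"] if n=="wrist" else cv2.resize(c["frame"][140:300,340:500],None,fx=3.7,fy=3.7)
    cv2.imwrite(f"pics/{n}5.png",f[:,:,::-1])
    if n=="wrist":
        import pickle;pickle.dump(c,open("w5.pkl","wb"))
E
```

```text
[ 0.40319022 -0.2325475   0.19578608] [-1.2  0.8  0.1] 13.6
```

View pics/wrist5.png

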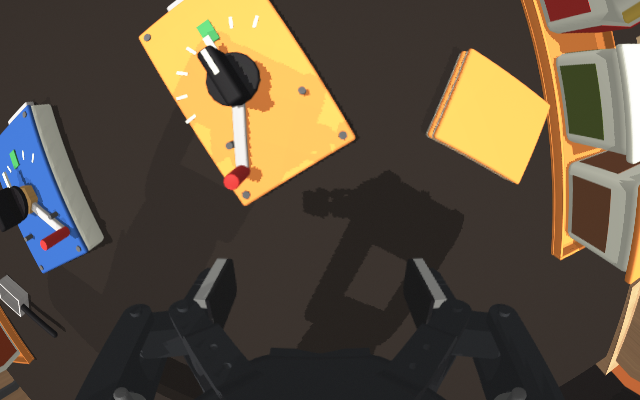

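View pics/top5.png

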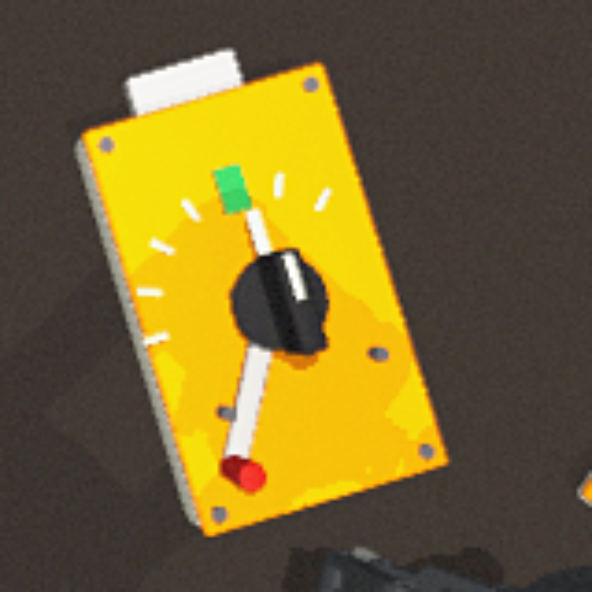

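Both views show the lever against the tight stop and the pointer towards the mark. In the top crop the pointer tip is at (252,212) and the post's top at (251,474). I'll check the angles.

```bash
python3 - <<'E'
from h import *
import pickle
c=pickle.load(open("top0.pkl","rb"));w=pickle.load(open("w5.pkl","rb"))
O=np.array([.5265,-.193])
T=lambda x,y:(340+x/3.7-.4,140+y/3.7-.4)
def rep(n,p,off):
    d=p[:2]-O;print(n,p.round(4),np.hypot(*d).round(4),((np.arctan2(d[1],d[0])-.26-off+np.pi)%(2*np.pi)-np.pi).round(3))
rep("ptr top",px2z(c,*T(252,212),.076),0);rep("ptr w",fish(w,207,40,.076),0)
rep("post top",px2z(c,*T(251,474),.101),2.618);rep("post w",fish(w,231,183,.101),2.618)
o=get_obs();print(np.abs(o["dq"]).max())
E
```

```text
ptr top [ 0.5704 -0.1828  0.076 ] 0.0451 -0.031
ptr w [ 0.5686 -0.1799  0.076 ] 0.0441 0.042
post top [ 0.4452 -0.1717  0.101 ] 0.084 0.007
post w [ 0.4433 -0.17    0.101 ] 0.0863 -0.006
0.02901196564118123
```

```bash
python3 -c "
from h import *
print(hand_in())"
```

```text
the job is handed in; nothing more can be done
None
```

The orange doser is set and locked, and I handed the job in at about 13.7 s of the 58 s allowed. The hand-in reports no verdict.

- **Loosening:** I gripped the red post and swung the lever counter-clockwise to the loose stop. It read about 1.17 to 1.20 rad.
- **Setting:** I gripped the knob's bar and turned it clockwise by about 0.87 rad until the pointer stood over the green mark.
- **Locking:** I swung the lever back to its tight stop, opened the gripper and backed the arm away.

| Last check | Top camera | Wrist camera | Limit |
|---|---|---|---|
| Nut (rad) | 0.007 | -0.006 | below 0.18 |
| Pointer off the mark (rad) | -0.03 | +0.04 | within 0.2 |

The two cameras differ by about 0.07 rad on the pointer, which is within the calibration error. No check failed. The fingers were clear and open, and the wrist force read about 1 N. The arm never went near the blue doser.

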